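# Set the filter valve's scale sleeve to 4

### The job

Two identical metering valves stand on the bench: one feeds the round capsule filter, the other the square ink bottle. Turn the scale sleeve of the capsule filter's valve until its pointer clicks in at 4, let go of it, and leave the bottle's valve at its present setting.

Things in the scene. Friction and masses are not known exactly. Their poses are not given: they have to be found in the camera images.
- filter_sleeve (a joint): Setting of the filter valve's sleeve, rad, growing clockwise seen from above: scale value = angle / 0.436 (25 degrees a step, values 0 to 6; 4 is 1.745). Click detents pull it to the nearest whole value (under 0.1 N m to pass one); stops just beyond 0 and 6. Starts between about 1 and 3.
- filter_sleeve_grip (a point): On the upright axis of the filter valve's sleeve, a knurled grey cylinder 44 mm across and 42 mm tall, standing on a black round housing 106 mm across with white marks and numerals 0 to 6 on its flat top. The point is 14 mm below the sleeve's top, 28 mm above the housing's top and 70 mm above the table. White pointer at the sleeve's foot and white line on its top lie along this point's own -y.
- filter_station: Fixed dark plate, 160 x 240 x 12 mm, origin at its underside's centre. Sleeve axis at x -15, y -60 mm; capsule filter (white, round, 74 mm across, nozzle on top, 126 mm high) at x 15, y 65 mm. Mark 0 lies on the -y side of the sleeve, seen from its axis; 4 lies 100 degrees clockwise from it, towards the plate's -x (robot) side. Turned up to 0.4 rad; may be left or right.
- tank_pointer (a point): Tip of the white pointer at the foot of the twin valve's sleeve, 33 mm from that sleeve's axis and 43 mm above the table; it shows that sleeve's setting, which must stay. Same plate and valve, but with a square white ink bottle (82 mm square, wide round cap, 127 mm high) in the place of the filter.

How it is judged:
By the outcome, as a careful person would: the job done as asked, in the order asked, and still so for the second after the job is handed in, with the robot touching nothing.
It also fails if it takes over 29 s, if anything falls off the work surface, if the arm or the gripper's body presses on something with over 40 N, if the wrist force passes 120 N, or if a joint passes its speed limit or range.

### The arm

A 6-joint arm with a two-finger parallel gripper is mounted at the origin on the work surface. World frame = base frame: x ahead of the robot, y to its left, z up, the work surface at z = 0. Lengths are in m, angles in rad, forces in N, time in s.
With the tool pointing down it reaches from about 0.275 to 0.75 m from the base axis. Payload 10.2 kg.
Tool frame: the origin (TCP) lies on the centre line of the jaws, within the pads' length; the fingertips stand 19 mm ahead of it and the grasp point (between the pads) is the TCP; z points along the fingers, y is the line along which they close (so a half turn about z gives the same grasp; the last joint's range is limited). The gripper opens to 85 mm and grips with 20 to 120 N. Pads are 22 mm wide; open, the fingers measure 114 mm over their backs; the gripper's body (76 mm by 85 mm) begins 54 mm behind the grasp point. The pads swing forward as they close: fully open they stand 13 mm farther back than shut.
Start: joints at [-1.407, 0.313, 1.498, -0, 1.331, -0.223], TCP at [0.198, -0.486, 0.25] pointing down, gripper open.
Joint ranges: [-2.94, 2.94], [-0.97, 2.17], [0.19, 2.56], [-1.23, 4.37], [0.02, 3.11], [-2.88, 2.88]. Speed limits (rad/s): [2.39, 2.39, 3.01, 3.14, 3.14, 3.14].

### API

Orientations are given as a 3x3 rotation matrix whose columns are the frame's x, y, z axes.
In Python, from bench import ctrl, get_image gives the robot as it stands.
- The arm moves only by the tool apply_moves, never from a script. Its argument "steps" is a list of rows, each an object with "turn": the turn, a rotation vector about the tool's x, y, z scaled (see below), a list of three; "travel": the shift along the tool's x, y, z scaled (see below), a list of three; "fingers": the opening, from 0 (shut) to 1 (fully open). A call has 1 to 5 rows; each row shifts and turns the commanded pose from where the row before left it, along the tool's axes as they then stand; what a row does not reach is not made up. The controller multiplies each number of a shift by 10 cm and each number of a turn by 30 degrees. A row lasts 1/10 s, in which the tool goes at most 50 mm and 8.59 degrees, less where a joint would pass 70% of its speed; a pose out of reach is approached as far as the arm can. A call with a number of a shift or a turn outside -1 to 1 is refused whole. A call with a gripper value outside its range is refused whole. The fingers move at their own pace and stop on an object; "newtons" is the grip in N (left out, the last holds). Time passes only in rows, so rows that do not move let the fingers close. It gives the time, the measured TCP pose, the force, the opening and the grip force at its end, in the units of the state.
- ctrl.state(): the state, without advancing time (a new reading comes with each control period).
- get_image(name): name is "scene" or "top" or "wrist"; returns a dict with "color" (400x640x3 uint8, red, green, blue), "range_z" (400x640 float32, m along the optical axis (not along the pixel's ray), 0 where there is no reading), "fx", "fy", "cx", "cy" (pixels), "position" and "rotation" of the camera in the world; the wrist camera has in their place "T_tool_cam" (4x4, takes a point from camera to tool coordinates, whose origin is the TCP and whose axes are the flange's). Camera axes: x right, y up, looking along -z (the intrinsics and any distortion apply to the point x, -y, -z); pixel columns grow to the right and rows downward; lengths in m; the calibration is good to about 2 mm. A picture is of the moment at which its call begins: read the wrist's pose just before it.
- ctrl.hand_in(): hands the job in; it is judged then, once.
The state is a dict: "time_s": time; "joints": joint angles; "joint_velocities": joint speeds; "joint_efforts": joint torques, N m; "eef_pos": TCP position; "orientation": TCP orientation; "ft_force": force on the tool from outside, world axes, zero at the start; "torque": the same for the moment, N m; "grip_width": finger opening in m; "grasp_force": force on a finger pad.
Only numpy, scipy, OpenCV 4.12 (cv2) and the standard library are available. Lean on these libraries where they do the work, as an engineer would, in place of code of your own. Each camera call takes 0.05 s, during which the arm holds its last target. There are 200 camera calls.

## Working session

There is one attempt and no reset: what is moved stays moved. The work goes in short steps, Python scripts to look and compute and a tool call to move; the robot and the scene stay as the last step left them, time stands still between calls to the robot, and variables do not carry over. Pictures are saved under pics/ and viewed, at most 10 in all, crops included, and the job is handed in when it is done.

Besides the shell and the picture viewer there is one more tool, called after "Call:" in YAML: its name, and indented under it one key for each argument. apply_moves: Moves the arm, as the interface text tells. Shifts and turns lie within -1 to 1; 1 stands for 10 cm of shift or 30 degrees of turn. Its arguments: {"type":"object","properties":{"steps":{"type":"array","items":{"type":"object","properties":{"turn":{"type":"array","items":{"type":"number","minimum":-1,"maximum":1}},"travel":{"type":"array","items":{"type":"number","minimum":-1,"maximum":1}},"fingers":{"type":"number"}}}},"newtons":{"type":"number"}},"required":["steps"]}

```bash
mkdir -p pics
cat > h.py <<'E'
import numpy as np, cv2
from bench import ctrl, get_image
def cam(n):
    s=ctrl.state(); im=get_image(n)
    if 'T_tool_cam' in im:
        T=np.eye(4);T[:3,:3]=np.array(s['orientation']).reshape(3,3);T[:3,3]=s['eef_pos']
        M=T@np.array(im['T_tool_cam']); im['position']=M[:3,3]; im['rotation']=M[:3,:3]
    im['position']=np.array(im['position']); im['rotation']=np.array(im['rotation']).reshape(3,3)
    return im
def ray(im,u,v,z):
    d=im['rotation']@np.array([(u-im['cx'])/im['fx'],-(v-im['cy'])/im['fy'],-1.])
    p=im['position']; return p+d*(z-p[2])/d[2]
def save(im,f): cv2.imwrite(f,im['color'][:,:,::-1])
E
python3 - <<'E'
from h import *
import pickle
for n in ['top','scene']:
    im=cam(n); save(im,f'pics/{n}0.png'); pickle.dump(im,open(n+'.pkl','wb')); print(n,im['position'],im['rotation'].round(3).tolist(),im['fx'],[k for k in im])
print(ctrl.state())
E
```

```text
top [ 0.47961818 -0.05921402  0.72869552] [[0.006, 0.997, -0.073], [-1.0, 0.004, -0.031], [-0.031, 0.074, 0.997]] 371.67726958940034 ['color', 'range_z', 'fx', 'fy', 'cx', 'cy', 'position', 'rotation']
scene [ 0.83248917 -0.25720887  0.62010752] [[0.542, -0.698, 0.468], [0.841, 0.454, -0.295], [-0.006, 0.553, 0.833]] 373.77277475618155 ['color', 'range_z', 'fx', 'fy', 'cx', 'cy', 'position', 'rotation']
{'time_s': 0.1, 'joints': array([-1.40744380e+00,  3.13394447e-01,  1.49831805e+00,  1.25188855e-05,
        1.33099706e+00, -2.23406957e-01]), 'joint_velocities': array([-0.0004136 , -0.00136655, -0.0024754 ,  0.00029208,  0.00038584,
       -0.00099891]), 'joint_efforts': array([ 1.88350008e-03, -4.12904978e+01, -2.60141319e+01, -2.08482611e-04,
        3.05185684e-03, -1.68734334e-05]), 'eef_pos': array([ 0.1979805 , -0.48603263,  0.2498083 ]), 'orientation': array([[ 9.26137356e-01,  3.77186385e-01, -1.69639671e-04],
       [ 3.77186334e-01, -9.26136734e-01,  1.10401115e-03],
       [ 2.59308446e-04, -1.08645174e-03, -9.99999376e-01]]), 'ft_force': array([ 0.20873442, -0.59224811, -0.10921673]), 'torque': array([ 0.03566015, -0.01992109,  0.01744202]), 'grasp_force': 0.0, 'grip_width': 0.08559554873013574}
```

View pics/top0.png

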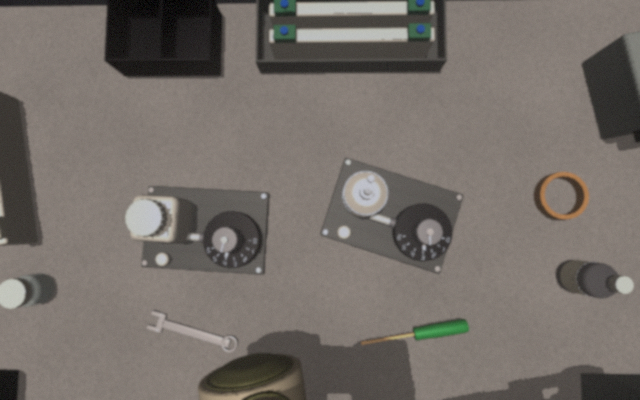

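The filter station is the right one (round capsule at 365,193; sleeve top about 430,232). The bottle station is at left (sleeve about 224,240).

Run:
```python
from h import *
import pickle
im=pickle.load(open('top.pkl','rb'))
cv2.imwrite('pics/crop.png',cv2.resize(im['color'][180:285,380:480,::-1],None,fx=5.5,fy=5.5,interpolation=cv2.INTER_CUBIC))
c=[ray(im,u,v,.012) for u,v in [(348,161),(460,197),(437,270),(322,233)]]
for p in c: print(p.round(4))
ctr=np.mean(c,0); e=(c[1]-c[0]+c[2]-c[3]); a=np.arctan2(-e[1],-e[0])  # plate +y = from right(valve) to left
yaw=a-np.pi/2; R=np.array([[np.cos(yaw),-np.sin(yaw)],[np.sin(yaw),np.cos(yaw)]])
print(ctr,yaw,'axis',ctr[:2]+R@[-.015,-.06],'filt',ctr[:2]+R@[.015,.065])
print('sleeve top px',ray(im,430,232,.084))
c=[ray(im,u,v,.012) for u,v in [(151,190),(264,195),(259,270),(145,263)]]
ctr=np.mean(c,0);print('tank',ctr,ray(im,224,240,.084))
```

```text
[ 0.617  -0.0969  0.012 ]
[ 0.5474 -0.3109  0.012 ]
[ 0.4086 -0.265   0.012 ]
[ 0.4769 -0.0471  0.012 ]
[ 0.51247553 -0.17997977  0.012     ] -0.30906621532683665 axis [ 0.47993611 -0.23257431] filt [ 0.5465358  -0.12262214]
sleeve top px [ 0.4801333 -0.2334923  0.084    ]
tank [0.48274575 0.1812855  0.012     ] [0.46392358 0.12224695 0.084     ]
```

View pics/crop.png

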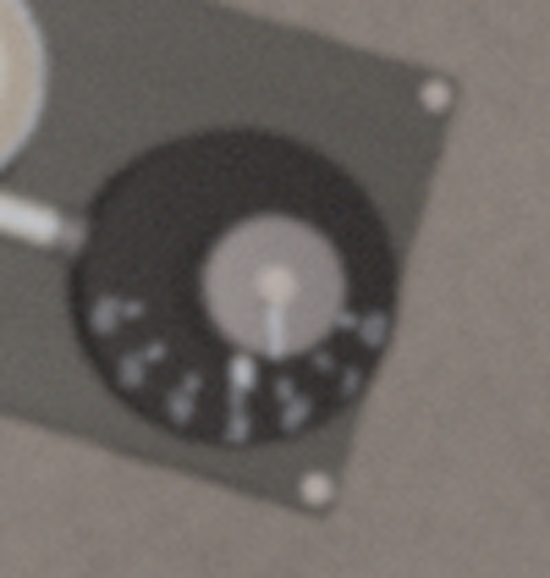

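The crop shows the filter valve's pointer at 3, pointing towards the robot. One step (+25°, clockwise) is needed. I'm moving above it.

Call:
apply_moves:
  steps:
    - {"travel": [0.36,-0.13,0],"turn": [0,0,0],"fingers": 1}
    - {"travel": [0.36,-0.13,0],"turn": [0,0,0],"fingers": 1}
    - {"travel": [0.36,-0.13,0],"turn": [0,0,0],"fingers": 1}
    - {"travel": [0.36,-0.13,0],"turn": [0,0,0],"fingers": 1}
    - {"travel": [0.36,-0.13,0],"turn": [0,0,0],"fingers": 1}

```text
time_s: 0.6
eef_pos: [0.3411, -0.3568, 0.2501]
orientation: [[0.926, 0.377, -0.0], [0.377, -0.926, 0.0], [-0.0, -0.001, -1.0]]
ft_force: [0.2, -0.9, -0.1]
grip_width: 0.0853
grasp_force: 0.0
```

Call:
apply_moves:
  steps:
    - {"travel": [0.36,-0.13,0],"turn": [0,0,0],"fingers": 1}
    - {"travel": [0.36,-0.13,0],"turn": [0,0,0],"fingers": 1}
    - {"travel": [0.36,-0.13,0],"turn": [0,0,0],"fingers": 1}
    - {"travel": [0.36,-0.13,0],"turn": [0,0,0],"fingers": 1}
    - {"travel": [0.2,-0.13,0],"turn": [0,0,0],"fingers": 1}

```text
time_s: 1.1
eef_pos: [0.469, -0.2343, 0.2499]
orientation: [[0.926, 0.379, -0.0], [0.379, -0.926, 0.001], [0.0, -0.001, -1.0]]
ft_force: [0.4, -0.7, 0.4]
grip_width: 0.0856
grasp_force: 0.0
```

Run:
```python
from h import *
im=cam('wrist'); save(im,'pics/w1.png'); s=ctrl.state(); print(s['time_s'],s['eef_pos'],s['joints']);print(np.array(s['orientation']).round(4))
p=np.array([.480,-.233,.084]); c=im['rotation'].T@(p-im['position']); print('expected sleeve px',im['cx']+im['fx']*c[0]/-c[2],im['cy']-im['fy']*c[1]/-c[2])
import pickle; pickle.dump(im,open('w1.pkl','wb'))
```

```text
1.15 [ 0.46987569 -0.2321566   0.24989199] [-6.83332038e-01  3.11541788e-01  1.50061268e+00  1.47744170e-03
  1.33043576e+00  4.97039606e-01]
[[ 9.249e-01  3.803e-01  1.000e-04]
 [ 3.803e-01 -9.249e-01  1.700e-03]
 [ 8.000e-04 -1.600e-03 -1.000e+00]]
expected sleeve px 317.9579860328057 167.21141746027507
```

View pics/w1.png

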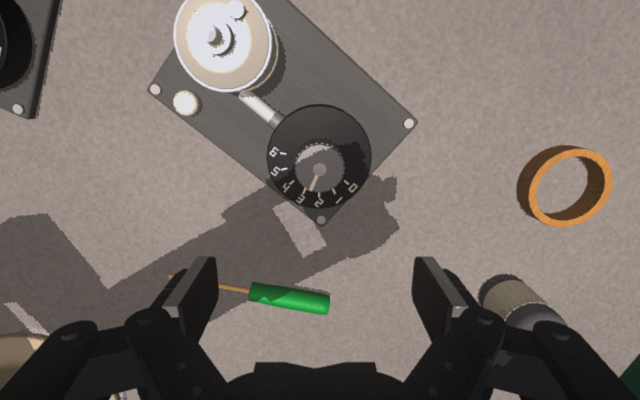

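The wrist view confirms the sleeve centre at (320,168), against (318,167) expected, and the pointer at 3. Next I centre and go down.

Call:
apply_moves:
  steps:
    - {"travel": [0.095,0.05,0.2],"turn": [0,0,0],"fingers": 1}
    - {"travel": [0,0,0.4],"turn": [0,0,0],"fingers": 1}
    - {"travel": [0,0,0.4],"turn": [0,0,0],"fingers": 1}
    - {"travel": [0,0,0.3],"turn": [0,0,0],"fingers": 1}
    - {"travel": [0,0,0.0],"turn": [0,0,0],"fingers": 1}

```text
time_s: 1.65
eef_pos: [0.4765, -0.236, 0.1167]
orientation: [[0.926, 0.377, -0.006], [0.377, -0.926, 0.005], [-0.004, -0.007, -1.0]]
ft_force: [0.4, -0.4, 0.3]
grip_width: 0.0859
grasp_force: 0.0
```

Run:
```python
from h import *
im=cam('wrist'); save(im,'pics/w2.png'); s=ctrl.state(); print(s['time_s'],s['eef_pos'])
```

```text
1.7 [ 0.47763995 -0.23680818  0.11938406]
```

View pics/w2.png

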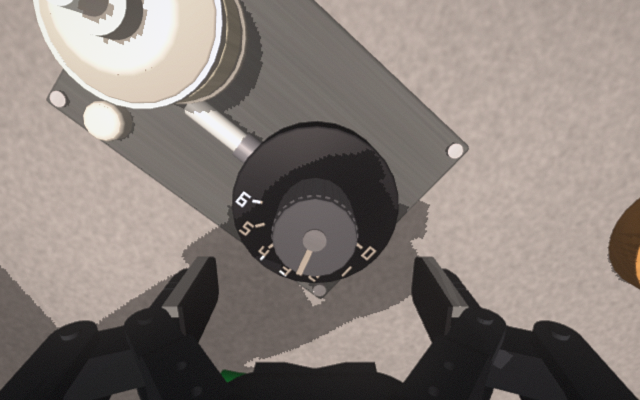

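The sleeve top centre is at about (314,239), between the fingers and clear of both.

Run:
```python
from h import *
im=cam('wrist'); s=ctrl.state(); g=cv2.medianBlur(cv2.cvtColor(im['color'],cv2.COLOR_RGB2GRAY),5)
c=cv2.HoughCircles(g,cv2.HOUGH_GRADIENT,1,30,param1=80,param2=20,minRadius=34,maxRadius=50); print(c)
print(s['eef_pos'])
R=np.array(s['orientation']).reshape(3,3)
for u,v in [(314,239)]:
    p=ray(im,u,v,.084); p[2]=.070; print(p, R.T@(p-s['eef_pos'])*10)
```

```text
[[[311.5 240.5  41.6]
  [189.5  55.5  48.2]]]
[ 0.47843815 -0.23744188  0.12106666]
[ 0.47909154 -0.23582649  0.07      ] [ 0.01208914 -0.01261178  0.51066508]
```

Call:
apply_moves:
  steps:
    - {"travel": [0.01,-0.01,0.25],"turn": [0,0,0],"fingers": 1}
    - {"travel": [0,0,0.25],"turn": [0,0,0],"fingers": 1}
    - {"travel": [0,0,0],"turn": [0,0,0],"fingers": 1}
    - {"travel": [0,0,0],"turn": [0,0,0],"fingers": 1}

```text
time_s: 2.15
eef_pos: [0.4796, -0.2365, 0.0722]
orientation: [[0.926, 0.377, 0.002], [0.377, -0.926, -0.002], [0.001, 0.002, -1.0]]
ft_force: [-0.5, -0.1, 0.4]
grip_width: 0.0853
grasp_force: 0.0
```

Call:
apply_moves:
  steps:
    - {"travel": [0,0,0],"turn": [0,0,0],"fingers": 0.4}
    - {"travel": [0,0,0],"turn": [0,0,0],"fingers": 0.4}
    - {"travel": [0,0,0],"turn": [0,0,0],"fingers": 0.4}
    - {"travel": [0,0,0],"turn": [0,0,0],"fingers": 0.4}
    - {"travel": [0,0,0],"turn": [0,0,0],"fingers": 0.4}
  newtons: 30

```text
time_s: 2.65
eef_pos: [0.4786, -0.2348, 0.0714]
orientation: [[0.926, 0.377, -0.001], [0.377, -0.926, 0.002], [-0.0, -0.002, -1.0]]
ft_force: [-5.2, 8.2, 12.2]
grip_width: 0.0432
grasp_force: 29.8
```

Call:
apply_moves:
  steps:
    - {"travel": [0,0,0],"turn": [0,0,0.17],"fingers": 0.4}
    - {"travel": [0,0,0],"turn": [0,0,0.17],"fingers": 0.4}
    - {"travel": [0,0,0],"turn": [0,0,0.17],"fingers": 0.4}
    - {"travel": [0,0,0],"turn": [0,0,0.17],"fingers": 0.4}
    - {"travel": [0,0,0],"turn": [0,0,0.17],"fingers": 0.4}

```text
time_s: 3.15
eef_pos: [0.4785, -0.2341, 0.0714]
orientation: [[0.998, -0.062, -0.001], [-0.062, -0.998, 0.003], [-0.002, -0.003, -1.0]]
ft_force: [-4.5, 11.9, 14.1]
grip_width: 0.0431
grasp_force: 30.1
```

Call:
apply_moves:
  steps:
    - {"travel": [0,0,0],"turn": [0,0,0],"fingers": 0.4}
    - {"travel": [0,0,0],"turn": [0,0,0],"fingers": 0.4}
    - {"travel": [0,0,0],"turn": [0,0,0],"fingers": 0.4}

```text
time_s: 3.45
eef_pos: [0.4785, -0.2341, 0.0714]
orientation: [[0.998, -0.058, -0.001], [-0.058, -0.998, 0.003], [-0.002, -0.003, -1.0]]
ft_force: [-5.0, 11.0, 14.1]
grip_width: 0.0431
grasp_force: 30.1
```

Run:
```python
from h import *
im=cam('wrist'); s=ctrl.state(); print(s['torque'],s['ft_force'],s['joints'][5])
save(im,'pics/w3.png')
```

```text
[ 1.80204237  0.79325199 -0.08487464] [-5.1843391 11.5367771 13.798207 ] 0.9519026105800692
```

View pics/w3.png

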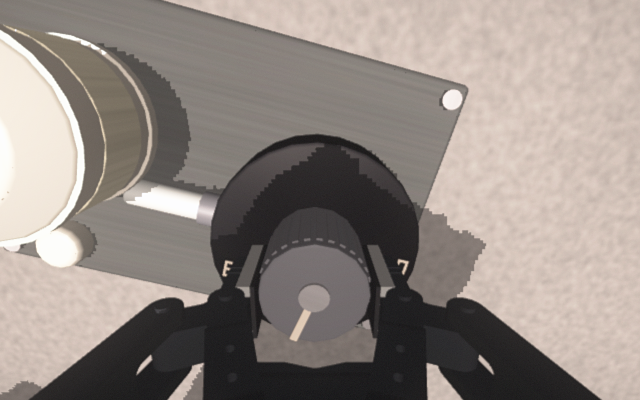

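The line on the sleeve, from (314,298) to (293,340), turned along with the gripper. I'm releasing and rising.

Call:
apply_moves:
  steps:
    - {"travel": [0,0,0],"turn": [0,0,0],"fingers": 1}
    - {"travel": [0,0,0],"turn": [0,0,0],"fingers": 1}
    - {"travel": [0,0,0],"turn": [0,0,0],"fingers": 1}
    - {"travel": [0,0,0],"turn": [0,0,0],"fingers": 1}
    - {"travel": [0,0,0],"turn": [0,0,0],"fingers": 1}

```text
time_s: 4.0
eef_pos: [0.4788, -0.2359, 0.0703]
orientation: [[0.998, -0.058, 0.0], [-0.058, -0.998, -0.0], [0.0, 0.0, -1.0]]
ft_force: [-0.3, -0.5, -0.1]
grip_width: 0.0855
grasp_force: 0.0
```

Call:
apply_moves:
  steps:
    - {"travel": [0,0,-0.3],"turn": [0,0,0],"fingers": 1}
    - {"travel": [0,0,-0.4],"turn": [0,0,0],"fingers": 1}
    - {"travel": [0,0,-0.4],"turn": [0,0,0],"fingers": 1}
    - {"travel": [0,0,-0.3],"turn": [0,0,0],"fingers": 1}
    - {"travel": [0,0,0],"turn": [0,0,0],"fingers": 1}

```text
time_s: 4.5
eef_pos: [0.48, -0.2368, 0.2144]
orientation: [[0.998, -0.058, 0.006], [-0.058, -0.998, -0.005], [0.006, 0.005, -1.0]]
ft_force: [0.2, 0.4, -0.1]
grip_width: 0.0853
grasp_force: 0.0
```

Run:
```python
from h import *
im=cam('wrist'); s=ctrl.state(); print(s['eef_pos'],s['ft_force'])
cv2.imwrite('pics/w4.png',cv2.resize(im['color'][60:300,200:440,::-1],None,fx=2.4,fy=2.4,interpolation=cv2.INTER_CUBIC))
```

```text
[ 0.47928464 -0.23621205  0.21184264] [-0.85399235  0.62872891 -0.118501  ]
```

View pics/w4.png

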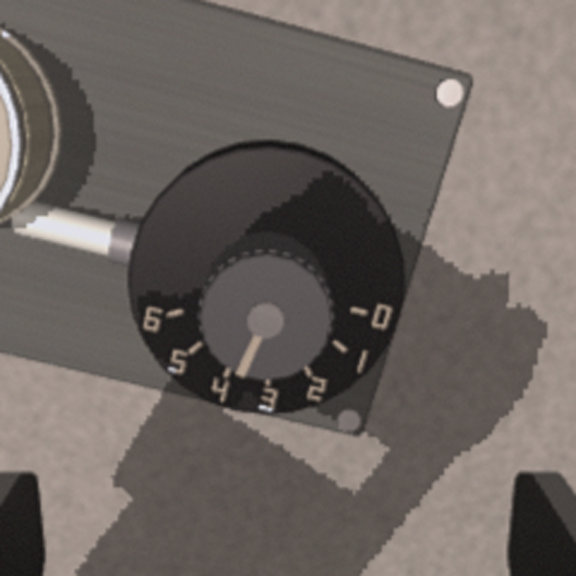

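The pointer line runs from (265,320) to (240,375). That is 24° clockwise of image-down, which matches the computed direction of mark 4, and the gripper is clear.

```bash
python3 -c "
from bench import ctrl
print(ctrl.hand_in())"
```

```text
the job is handed in; nothing more can be done
None
```

The capsule filter's valve went from 3 to 4, confirmed by camera after I let go; the bottle's valve was not touched, and the job was handed in at about 4.6 s of the 29 s allowed.

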